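# Set a strut channel against the flip stop of a cutting jig

## Robot

A 7-joint arm with a two-finger parallel gripper is mounted at the origin on the work surface. World frame = base frame: x ahead of the robot, y to its left, z up, the work surface at z = 0. Lengths are in m, angles in rad, forces in N, time in s.
With the tool pointing down it reaches from about 0.425 to 0.875 m from the base axis. Payload 4.7 kg.
Tool frame: the origin (TCP) lies midway between the tips of the shut fingers; the grasp point (between the pads) lies 19 mm behind it; z points along the fingers, y is the direction in which the jaws open and shut (so a half turn about z gives the same grasp; the last joint's range is limited). The gripper opens to 87 mm and grips with 3 to 60 N. Pads are 19 mm wide; open, the fingers measure 117 mm over their backs; the gripper's body (75 mm by 190 mm) begins 51 mm behind the grasp point.
Start: joints at [1.312, 0.321, -0.07, 1.45, 0.023, 1.371, -0.057], TCP at [0.175, -0.626, 0.223] pointing down, gripper open.
Joint ranges: [-2.86, 2.86], [-0.3, 2.09], [-1.38, 1.24], [0.06, 2.45], [-1.56, 4.7], [0.09, 2.05], [-2.69, 2.69]. Speed limits (rad/s): [2.57, 2.57, 3.14, 3.14, 3.14, 3.14, 3.14].

## Interface

Orientations are given as a rotation vector (axis times angle).
In Python, from bench import monitor, eyes, order gives the robot as it stands. The module is installed in compiled form; this text tells all that it offers.
- The arm moves only by the shell command python3 -m pendant 'ROWS' [FORCE]. ROWS is JSON, a list of rows, each a list of 3 entries, a list of its own where there are three numbers: the turn, a rotation vector about the tool's x, y, z in degrees, then the shift along the tool's x, y, z in m, then the gripper command: -1 is fully open, 1 is shut, values between are in proportion. In form: [[[rx, ry, rz], [tx, ty, tz], hand], ...]. A call has 1 to 8 rows; each row shifts and turns the commanded pose from where the row before left it, along the tool's axes as they then stand; what a row does not reach is not made up. A row lasts 1/8 s, in which the tool goes at most 62.5 mm and 10.7 degrees, less where a joint would pass 70% of its speed; a pose out of reach is approached as far as the arm can. A call is refused whole if a number of a shift passes 0.0625 or a number of a turn 10.7, either way. A call with a gripper value outside its range is refused whole. The fingers move at their own pace and stop on an object; FORCE is the grip in N (left out, the last holds). Time passes only in rows, so rows that do not move let the fingers close. It gives the time, the measured TCP pose, the force and the opening at its end, in the units of the state.
- monitor.get_state(): the state, without advancing time (a new reading comes with each control period).
- eyes.get_image(name): name is "scene" or "top" or "wrist"; returns a dict with "color" (384x512x3 uint8, red, green, blue), "range_z" (384x512 float32, m along the optical axis (not along the pixel's ray), 0 where there is no reading), "fx", "fy", "cx", "cy" (pixels), "k1" (the pictures are not rectified: a ray, as slopes to the right and down, at radius r is drawn at 1 + k1 r^2 times it, then the intrinsics apply), "world_to_cam" (4x4, takes a point from world to camera coordinates). Camera axes: x right, y up, looking along -z (the intrinsics and any distortion apply to the point x, -y, -z); pixel columns grow to the right and rows downward; lengths in m; the calibration is good to about 2 mm. A picture is of the moment at which its call begins.
- order.close_job(): hands the job in, once; it reports no verdict.
The state is a dict: "time": time; "joint_positions": joint angles; "qd": joint speeds; "joint_torque": joint torques, N m; "position": TCP position; "tool_rot": TCP orientation; "ft_force": force on the tool from outside, world axes, zero at the start; "torque": the same for the moment, N m; "grip_width": opening from 0.0 (shut) to 1.0 (fully open).
Only numpy, scipy, OpenCV 4.12 (cv2) and the standard library are available. Lean on these libraries where they do the work, as an engineer would, in place of code of your own. Each camera call takes 0.05 s, during which the arm holds its last target.

## Task

Set the length of strut channel up for sawing to the shorter of the two lengths that the jig is set for: swing the flip stop nearer the saw slot fully down into the lane, then, without picking the channel up, push it back flat against the fence and slide it along until its end butts against that stop. Ease it up to the stop rather than ramming it, leave it lying flat and at rest with its whole length touching the fence, keep the other stop up out of the way, and leave everything else on the bench where it is.

Things in the scene. Friction and masses are not known exactly. Their poses are not given: they have to be found in the camera images.
- jig: Cutting jig, fixed: plywood board 210 (x) by 800 (y) by 18 mm with an aluminium fence along its back. Origin on the bench top, midway along the board; z up, y along the fence, x from the open front to the fence. The stock lies on the board in front of the fence (x -100 to +60 mm, board top 18 mm above the bench). Saw slot at y = +60 mm; both flip stops stand on the fence on its -y side.
- fence_face (a point): Foot of the fence's flat front face, midway along the jig: jig frame (60, 0, 18) mm. The face is the plane x = 60 mm of the jig. The fence is 40 mm deep (x 60 to 100 mm), 36 mm high (top 54 mm above the bench), with a rule let into its top.
- saw_slot (a point): The saw slot: a 4 mm gap through the fence with a dark kerf line across the board, between two dark steel guide plates (34 mm deep, rising out of the fence to 88 mm above the bench). Point at the fence's face and top edge, jig frame (60, 60, 54) mm.
- stop_near: Carriage of the flip stop nearer the saw slot, fixed on the fence: aluminium block 44 (x) by 34 (y) by 12 mm with two ears and, behind them, a round black clamp knob (top 31 mm above the origin). Origin: centre of its underside, jig x = 80, z = 54 mm; axes parallel to the jig's. With the flag down, the flag's face towards the channel is the plane y = +6 mm of this frame.
- near_pivot (a point): Hinge axis of the near flag, mid width: (-12, 0, 22) mm in the carriage's frame, 76 mm above the bench; the axis is parallel to the jig's y. The hinge is stiff: the flag stays at any angle it is left at and does not fall; it takes about 2 to 3 N at the tip to move. With the arm up, push the back of the arm from behind (+x) over to the front, then press it down from above.
- flag_near (a joint): Near flag's angle, rad: 0 = fully down on its rest (arm level, pointing to the front, -x of the jig, blade hanging in the lane); grows as it lifts: 1.57 = arm straight up, 2.0 = end of travel, leaning back. Starts at 1.7 to 1.98. Steel, 12 mm wide (y): arm 12 mm thick; flat blade under the arm, 24 to 62 mm from the axis, reaching 54 mm below it, 4 mm clear of the board when down.
- near_tip (a point): Axis of the black thumb roll (13 mm across, 16 mm wide) at the tip of the near flag's arm, 78 mm from the hinge axis.
- stop_far: Carriage of the other flip stop, further from the saw slot: same make and frame as the near one.
- flag_far (a joint): Angle of the far stop's flag, same meaning as for the near one. It starts up (1.7 to 1.98) and has to stay up.
- strut: The stock: slotted galvanised strut channel, 320 long (y), 41 wide (x), 21 mm high, open side down, 0.45 to 0.68 kg (3 to 8 N to slide), walls 2.5 mm (ends hollow below). It lies loose on the board across the saw slot, askew by up to 0.16 rad, its middle 40 to 60 mm short of touching the fence, its -y end short of the near stop. Origin: centre of its underside; y along its length.
- strut_stop_end (a point): Centre of the channel's -y end, half way up (10.5 mm above its underside): the end that has to butt against the flag. When set, it lies at y = +6 mm in the near carriage's frame and x = 39.5 mm in the jig's frame.
- strut_push_end (a point): Centre of the channel's +y end, half way up: the end away from the stops. When set it also lies at x = 39.5 mm in the jig's frame.
- offcut: Bystander: short plain piece of the same channel, 55 mm long, on the front right corner of the board. Origin: centre of its underside.
- coupling: Bystander: steel pipe coupling standing on the bench in front of the board, 53 mm across, 52 mm high. Origin: centre of its underside.
- reducer: Bystander: shorter steel coupling standing on the bench, 42 mm across, 34 mm high. Origin: centre of its underside.
- file: Bystander: flat file with a wooden handle, 320 mm long, lying on the bench in front of the board, 18 mm high. Origin: below the middle of its 200 mm blade; handle to its +y.
- try_square: Bystander: try square lying on the bench beyond the left end of the jig, 160 mm by 100 mm. Origin: below its wooden stock.
- tape_measure: Bystander: grey tape measure standing on the bench, 62 by 30 by 60 mm. Origin: centre of its underside.
- hacksaw: Bystander: hacksaw lying flat on the bench beyond the right end of the jig, about 420 mm long. Origin: under its blade, mid frame.

How it is judged:
On the way, in this order (a step that is already met when the one before it is completed fails the run):
1. the near stop's flag is fully down while the channel is still clear of it (value of joint flag_near below 0.06 rad and y of strut_stop_end in the frame of stop_near above 0.012 m), for 0.2 s.
2. with that flag down, the channel lies along the fence with its end against the flag (value of joint flag_near below 0.06 rad and y of strut_stop_end in the frame of stop_near between 0.003 and 0.0085 m and x of each of strut_push_end, strut_stop_end in the frame of jig above 0.0365 m), for 0.2 s.
At the end, for the whole second after the job is handed in: The near flag is down (within 0.06 rad of its rest) and the far flag up (above 1.45 rad); the channel lies flat on the board, at rest, its stop end within 2.5 mm of the flag's face and both of its ends within 3 mm of touching the fence (all of step 2 and value of joint flag_far above 1.45 rad and z of strut in the frame of jig below 0.0215 m and angle between strut's own z axis and vertical below 0.04 rad and linear speed of strut below 0.01 m/s and velocity of joint flag_near below 0.05 rad/s).
It fails at once if the other stop is knocked down (value of joint flag_far below 1.3 rad).
It fails at once if the channel is rammed against the stop (over 60 N) (contact force between strut and stop_near above 60 N).
It fails at once if the channel is lifted off the board (z of strut in the frame of jig above 0.045 m).
It fails at once if something else on the bench is shifted by more than 30 mm (distance of any of offcut, coupling, reducer, file, try_square, tape_measure, hacksaw from where it was at the start of the episode above 0.03 m).
It also fails if it takes over 67 s, if anything falls off the work surface, if the arm or the gripper's body presses on something with over 40 N, if the wrist force passes 120 N, or if a joint passes its speed limit or range.

## Working session

There is one attempt and no reset: what is moved stays moved. The work goes in short steps, Python scripts to look and compute and a shell command to move; the robot and the scene stay as the last step left them, time stands still between calls to the robot, and variables do not carry over. Pictures are saved under pics/ and viewed, and the job is handed in when it is done.

```bash
mkdir -p pics; cat > h.py <<'E'
import numpy as np, cv2
from bench import monitor, eyes, order
def grab(n,tag):
    im=eyes.get_image(n); cv2.imwrite(f'pics/{tag}.png',im['color'][:,:,::-1]); np.savez(f'pics/{tag}.npz',**im); return im
def load(tag): return dict(np.load(f'pics/{tag}.npz'))
def ray(im,u,v):
    p=np.array([(u-im['cx'])/im['fx'],(v-im['cy'])/im['fy']],float); q=p.copy()
    for _ in range(20): q=p/(1+im['k1']*(q@q))
    M=im['world_to_cam']; R=M[:3,:3]; o=-R.T@M[:3,3]
    return o,R.T@np.array([q[0],-q[1],-1])
def onz(im,u,v,z):
    o,d=ray(im,u,v); return o+d*(z-o[2])/d[2]
def dep(im,u,v):
    o,d=ray(im,u,v); return o+d*float(im['range_z'][int(round(v)),int(round(u))])
def proj(im,P):
    c=im['world_to_cam']@np.append(P,1); x,y=c[0]/-c[2],-c[1]/-c[2]; s=1+im['k1']*(x*x+y*y)
    return im['cx']+im['fx']*x*s, im['cy']+im['fy']*y*s
E
python3 - <<'E'
from h import *
for n in ['scene','top','wrist']:
    im=grab(n,n+'0'); print(n,im['fx'],im['k1'],im['world_to_cam'].round(3).tolist())
s=monitor.get_state(); print(s)
a=[cv2.resize(cv2.imread(f'pics/{n}0.png'),(768,576)) for n in ['scene','top']]
cv2.imwrite('pics/s_big.png',a[0]);cv2.imwrite('pics/t_big.png',a[1])
E
```

```text
scene 347.6932284427316 -0.011757372564838817 [[0.779, 0.627, 0.015, -0.39], [-0.439, 0.527, 0.728, 0.169], [0.448, -0.573, 0.686, -1.384], [0.0, 0.0, 0.0, 1.0]]
top 411.4470921547833 -0.05634849338622917 [[-0.014, -1.0, 0.007, -0.011], [0.996, -0.013, 0.092, -0.478], [-0.092, 0.008, 0.996, -1.367], [0.0, 0.0, 0.0, 1.0]]
wrist 321.88930514066794 -0.0007462574873915894 [[0.271, -0.963, -0.002, -0.649], [0.931, 0.262, -0.255, 0.032], [0.246, 0.067, 0.967, -0.388], [0.0, 0.0, 0.0, 1.0]]
{'time': 0.15, 'joint_positions': array([ 1.31208965,  0.32167882, -0.07011774,  1.45139758,  0.02259173,
        1.37078939, -0.05691054]), 'qd': array([ 0.00123596, -0.00385428,  0.0009469 , -0.00310977,  0.00078741,
        0.00042794, -0.00161413]), 'joint_torque': array([-2.19640378e-04, -4.91795468e+01, -4.04228512e-01, -3.12879217e+01,
       -6.36777515e-02,  4.04398574e-02,  9.53897074e-05]), 'position': array([ 0.17499857, -0.62556563,  0.22169465]), 'tool_rot': array([-3.11095469e+00, -4.27065126e-01,  4.21318153e-04]), 'ft_force': array([1.120703  , 0.86585013, 0.35751484]), 'torque': array([-0.01302306,  0.01985819, -0.01141878]), 'grip_width': 1.0013186230229116}
```

View pics/s_big.png

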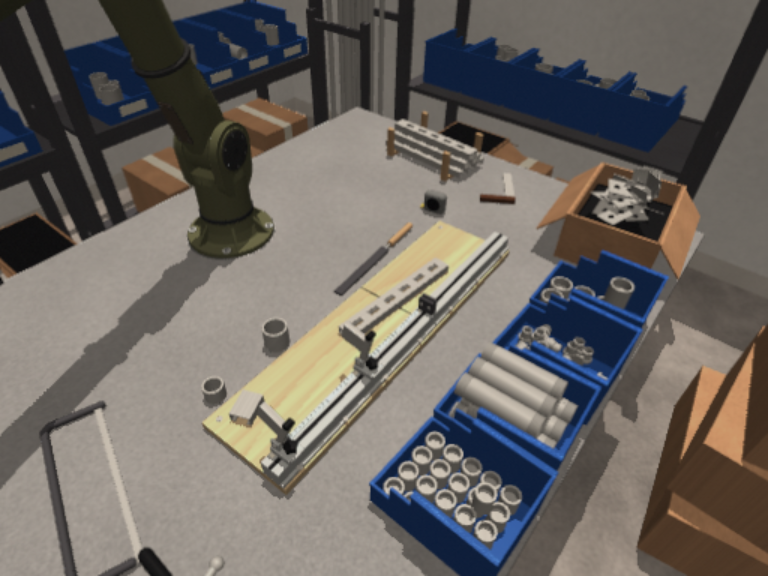

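View pics/t_big.png

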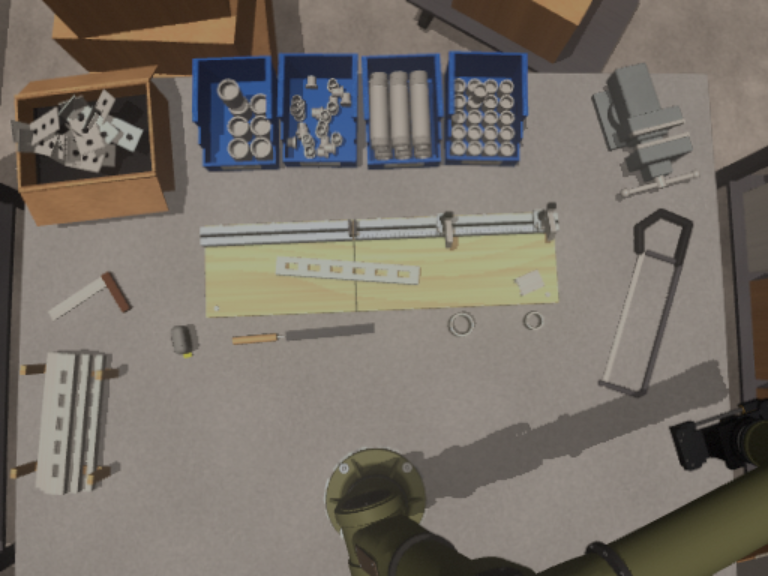

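View pics/wrist0.png

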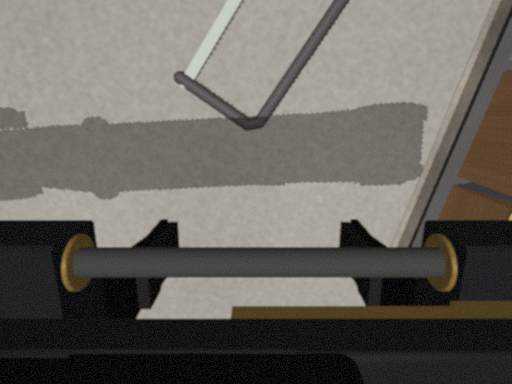

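```bash
python3 - <<'E'
from h import *
c=cv2.imread('pics/top0.png')[135:220,125:385]
cv2.imwrite('pics/tc.png',cv2.resize(c,None,fx=3,fy=3,interpolation=cv2.INTER_CUBIC))
c=cv2.imread('pics/scene0.png')[145:335,130:350]
cv2.imwrite('pics/sc.png',cv2.resize(c,None,fx=3,fy=3,interpolation=cv2.INTER_CUBIC))
E
```

```text
(no output)
```

View pics/tc.png

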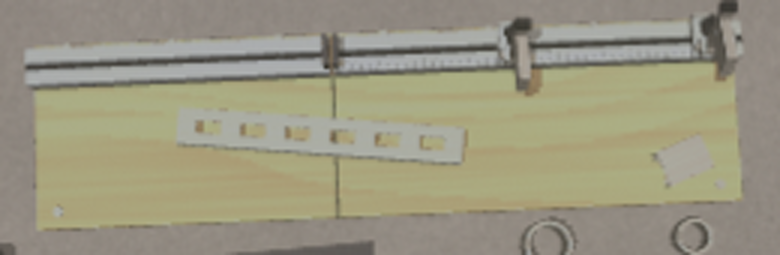

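View pics/sc.png

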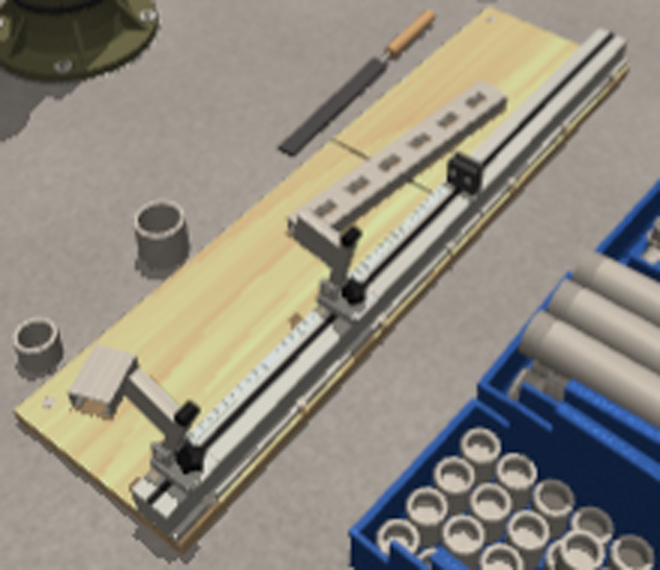

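```bash
python3 - <<'E'
from h import *
im=load('top0')
hsv=cv2.cvtColor(im['color'],cv2.COLOR_RGB2HSV)
m=cv2.inRange(hsv,(20,60,90),(40,255,255))
m[:,:130]=0; m[:140]=0;m[215:]=0;m[:,380:]=0
us=range(145,365,4); P=[]
for u in us:
    v=np.nonzero(m[:,u])[0].max()+0.5+0.0
    P.append(onz(im,u,v,.018)[:2])
P=np.array(P); k=np.polyfit(P[:,1],P[:,0],1); print('front edge x=ky+c',k,np.std(P[:,0]-np.polyval(k,P[:,1])))
cr=lambda x,y,z:onz(im,125+x/3-1/3,135+y/3-1/3,z).round(4)
for n,x,y,z in [('FL',38,230,.018),('FR',742,200,.018),('fenceL',25,48,.054),('fence front L top',25,88,.054),('fence front at stop',690,60,.054),('kerf front',338,217,.018),('guide',331,33,.088),('stop near tip',522,25,.15),('nearstop blade end',521,90,.09)]:
    print(n,cr(x,y,z))
# strut top corners z=.039
for x,y in [(179,107),(177,145),(466,127),(462,163)]: print('strut',cr(x,y,.039))
# depths
u=int(125+250/3);v=int(135+115/3); print(dep(im,125+100/3,135+130/3)[2], dep(im,125+220/3,135+115/3)[2], dep(im,125+280/3,135+105/3))
E
```

```text
front edge x=ky+c [-0.02661062  0.41847409] 0.0016860620098685252
FL [0.4072 0.3752 0.018 ]
FR [ 0.4302 -0.4208  0.018 ]
fenceL [0.6083 0.3825 0.054 ]
fence front L top [0.5633 0.3818 0.054 ]
fence front at stop [ 0.5851 -0.3579  0.054 ]
kerf front [0.4175 0.037  0.018 ]
guide [0.6135 0.0403 0.088 ]
stop near tip [ 0.6071 -0.1594  0.15  ]
nearstop blade end [ 0.5482 -0.1639  0.09  ]
strut [0.5417 0.2127 0.039 ]
strut [0.499  0.2149 0.039 ]
strut [ 0.5149 -0.1075  0.039 ]
strut [ 0.4746 -0.1022  0.039 ]
0.015270417337274633 0.03925191139782247 [0.54375193 0.10006134 0.02110248]
```

```bash
python3 -m pendant '[[[0,0,7],[0,0,0],1],[[0,0,7],[0,0,0],1],[[0,0,0],[0.035,-0.043,-0.005],1],[[0,0,0],[0.035,-0.043,-0.005],1],[[0,0,0],[0.035,-0.043,-0.005],1],[[0,0,0],[0.035,-0.043,-0.005],1],[[0,0,0],[0.035,-0.043,-0.005],1],[[0,0,0],[0.035,-0.043,-0.005],1]]' 20
python3 -m pendant '[[[0,0,0],[0.032,-0.04,0],1],[[0,0,0],[0.032,-0.04,0],1],[[0,0,0],[0.032,-0.04,0],1],[[0,0,0],[0.032,-0.04,0],1],[[0,0,0],[0,0,0],1],[[0,0,0],[0,0,0],1]]'
python3 - <<'E'
from h import *
s=monitor.get_state(); print(s['position'],s['tool_rot'],s['ft_force'],s['grip_width'])
for n in ['wrist','scene']: grab(n,n+'1')
c=cv2.imread('pics/scene1.png')[145:335,130:350]
cv2.imwrite('pics/sc1.png',cv2.resize(c,None,fx=3,fy=3,interpolation=cv2.INTER_CUBIC))
E
```

```text
time: 1.15
position: [0.3784, -0.3605, 0.2526]
tool_rot: [3.141, 0.045, -0.0]
ft_force: [0.0, 0.2, -0.6]
grip_width: 0.174
time: 1.9
position: [0.5006, -0.199, 0.2522]
tool_rot: [3.141, 0.045, -0.002]
ft_force: [-0.4, -0.8, 0.0]
grip_width: 0.004
[ 0.50064388 -0.19896932  0.25220011] [ 3.14089249e+00  4.46878422e-02 -1.52847820e-03] [-0.38027826 -0.75902561  0.00896344] 0.004316421768967373
```

View pics/wrist1.png

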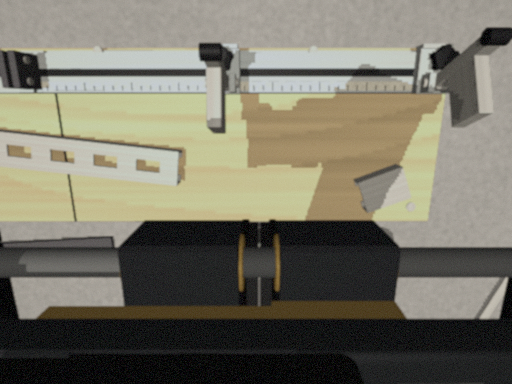

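View pics/sc1.png

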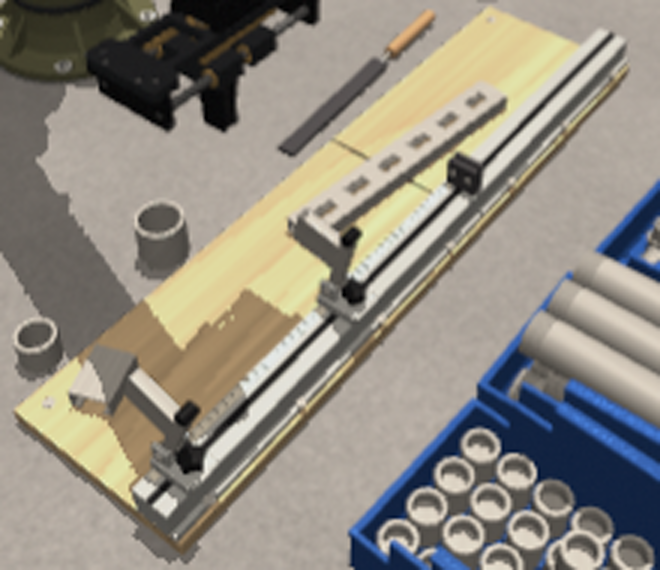

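```bash
python3 - <<'E'
from h import *
im=load('wrist1'); th=.0285
O=np.array([.515,-.0235])
def J(p): d=p[:2]-O; return np.array([d[0]*np.cos(th)+d[1]*np.sin(th),-d[0]*np.sin(th)+d[1]*np.cos(th)]).round(4)
for n,u,v in [('roll',211,52),('rollL',203,52),('rollR',221,52),('roll2',211,46),('arm',212,80),('blade low',215,118)]:
    p=dep(im,u,v); print(n,p.round(4),J(p))
for n,u,v,z in [('strut tr',181,149,.039),('strut br',178,185,.039),('strut top L',0,130,.039),('fence L',45,93,.054),('fence R',410,93,.054),('kerfF',75,220,.018),('frontedgeL',130,220,.018),('frontR',430,220,.018),('bladeL',208,127,.10),('bladeR',223,127,.10),('knob',445,57,.085)]:
    p=onz(im,u,v,z); print(n,p.round(4),J(p))
s=load('scene1'); 
for x,y in [(349,236),(350,270)]:
    p=dep(s,130+x/3,145+y/3); print(p.round(4),J(p))
E
```

```text
roll [ 0.6065 -0.161   0.1576] [ 0.0875 -0.14  ]
rollL [ 0.6065 -0.1548  0.1559] [ 0.0877 -0.1339]
rollR [ 0.6083 -0.1671  0.1466] [ 0.0891 -0.1462]
roll2 [ 0.6107 -0.1609  0.1564] [ 0.0918 -0.14  ]
arm [ 0.5882 -0.1589  0.138 ] [ 0.0693 -0.1374]
blade low [ 0.5585 -0.1621  0.1455] [ 0.0395 -0.1398]
strut tr [ 0.5176 -0.1085  0.039 ] [ 0.0002 -0.085 ]
strut br [ 0.4744 -0.1035  0.039 ] [-0.0429 -0.0788]
strut top L [0.5333 0.0981 0.039 ] [0.0217 0.121 ]
fence L [0.5753 0.0313 0.054 ] [0.0619 0.0531]
fence R [ 0.587  -0.3586  0.054 ] [ 0.0625 -0.337 ]
kerfF [0.418  0.0373 0.018 ] [-0.0952  0.0636]
frontedgeL [ 0.4202 -0.0342  0.018 ] [-0.0951 -0.008 ]
frontR [ 0.4318 -0.4246  0.018 ] [-0.0946 -0.3985]
bladeL [ 0.548  -0.1494  0.1   ] [ 0.0294 -0.1268]
bladeR [ 0.5484 -0.1638  0.1   ] [ 0.0294 -0.1412]
knob [ 0.6192 -0.373   0.085 ] [ 0.0942 -0.3523]
[ 0.6099 -0.1643  0.159 ] [ 0.0909 -0.1434]
[ 0.5802 -0.1262  0.057 ] [ 0.0622 -0.1045]
```

```bash
python3 -m pendant '[[[0,0,0],[0.05,-0.011,0],1],[[0,0,0],[0.05,-0.011,0],1],[[0,0,0],[0.05,-0.012,0],1],[[0,0,0],[0,0,0.039],1],[[0,0,0],[0,0,0.039],1],[[0,0,0],[0,0,0.037],1],[[0,0,0],[0,0,0],1]]'
python3 - <<'E'
from h import *
grab('scene','scene2')
c=cv2.imread('pics/scene2.png')[145:335,130:350]
cv2.imwrite('pics/sc2.png',cv2.resize(c,None,fx=3,fy=3,interpolation=cv2.INTER_CUBIC))
E
```

```text
time: 2.88
position: [0.647, -0.1619, 0.1338]
tool_rot: [-3.14, -0.041, 0.011]
ft_force: [-0.4, 0.4, 0.8]
grip_width: 0.004
```

View pics/sc2.png

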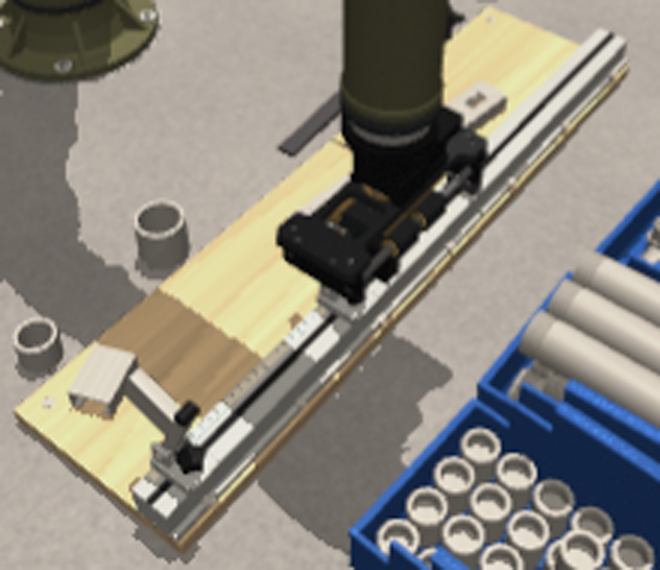

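```bash
python3 -m pendant '[[[0,0,0],[-0.022,0,0],1],[[0,0,0],[-0.022,0,0],1],[[0,0,0],[-0.021,0,0],1],[[0,0,0],[-0.017,0,0.007],1],[[0,0,0],[-0.013,0,0.012],1],[[0,0,0],[-0.01,0,0.015],1],[[0,0,0],[0,0,0],1]]'
python3 - <<'E'
from h import *
grab('scene','scene3')
c=cv2.imread('pics/scene3.png')[145:335,130:350]
cv2.imwrite('pics/sc3.png',cv2.resize(c,None,fx=3,fy=3,interpolation=cv2.INTER_CUBIC))
E
```

```text
time: 3.8
position: [0.5452, -0.1643, 0.1051]
tool_rot: [3.14, 0.043, 0.002]
ft_force: [0.8, 0.8, 1.0]
grip_width: 0.004
```

View pics/sc3.png

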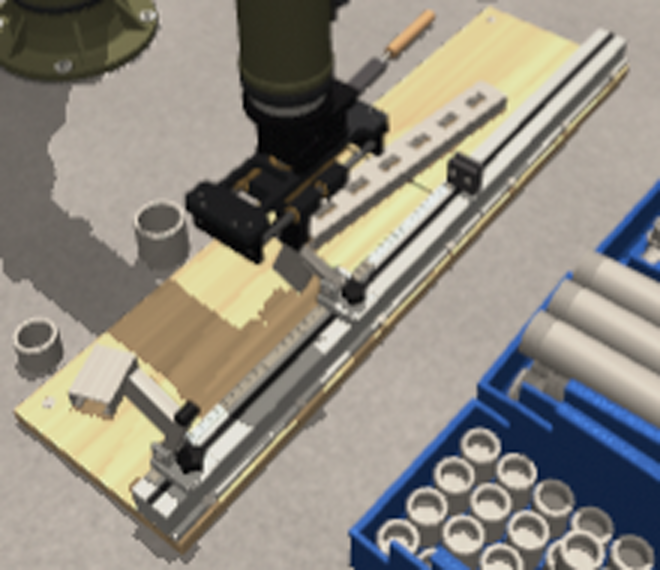

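```bash
python3 -m pendant '[[[0,0,0],[-0.004,0,0.008],1],[[0,0,0],[-0.004,0,0.008],1],[[0,0,0],[0,0,0.006],1],[[0,0,0],[0,0,0],1]]'
python3 -m pendant '[[[0,0,0],[0,0,0.003],1],[[0,0,0],[0,0,0],1]]'
```

```text
time: 4.35
position: [0.5367, -0.1636, 0.0824]
tool_rot: [3.141, 0.045, -0.002]
ft_force: [-3.6, 0.4, 9.2]
grip_width: 0.002
time: 4.6
position: [0.5367, -0.1636, 0.0821]
tool_rot: [3.14, 0.045, -0.003]
ft_force: [-11.2, 1.8, 25.5]
grip_width: 0.006
```

```bash
python3 -m pendant '[[[0,0,0],[0,0,-0.03],1],[[0,0,0],[0,0,-0.05],1],[[0,0,0],[0,0,-0.05],1],[[0,0,0],[-0.05,0,-0.02],1],[[0,0,0],[0,0,0],1]]'
python3 - <<'E'
from h import *
im=grab('wrist','wrist4'); grab('scene','scene4')
c=cv2.imread('pics/scene4.png')[145:335,130:350]
cv2.imwrite('pics/sc4.png',cv2.resize(c,None,fx=3,fy=3,interpolation=cv2.INTER_CUBIC))
E
```

```text
time: 5.22
position: [0.4858, -0.166, 0.2303]
tool_rot: [3.138, 0.041, 0.002]
ft_force: [-0.1, -0.2, 0.1]
grip_width: 0.005
```

View pics/sc4.png

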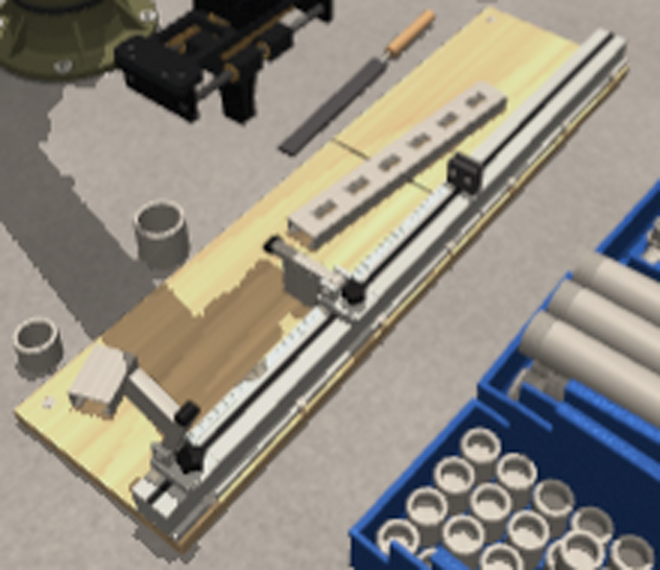

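View pics/wrist4.png

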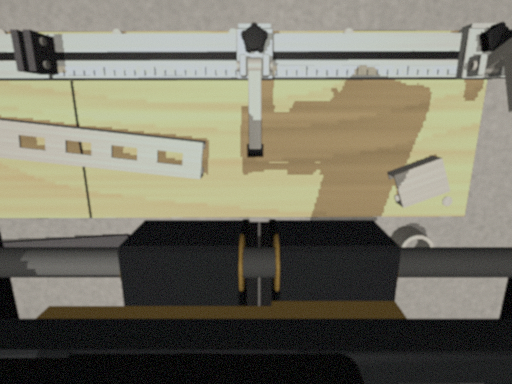

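```bash
python3 - <<'E'
from h import *
im=load('wrist4'); th=.0285
O=np.array([.5165,-.0235])
def J(p): d=p[:2]-O; return np.array([d[0]*np.cos(th)+d[1]*np.sin(th),-d[0]*np.sin(th)+d[1]*np.cos(th)]).round(4)
for n,u,v,z in [('strut tr',204,142,.039),('strut br',201,179,.039),('top mid',100,129,.039),('flagL',249,80,.082),('flagL',248,130,.082),('flagR',263,80,.082),('carL',237,77,.066),('carR',273,77,.066),('roll tip',255,155,.076),('fence',50,78,.054),('fence',430,78,.054)]:
    p=onz(im,u,v,z); print(n,p.round(4),J(p))
z=dep(im,180,180); print(z)
E
```

```text
strut tr [ 0.5149 -0.1065  0.039 ] [-0.004  -0.0829]
strut br [ 0.4735 -0.1025  0.039 ] [-0.0452 -0.0778]
top mid [0.5258 0.0051 0.039 ] [0.0101 0.0283]
flagL [ 0.5771 -0.1554  0.082 ] [ 0.0568 -0.1335]
flagL [ 0.5322 -0.1553  0.082 ] [ 0.0119 -0.1322]
flagR [ 0.5775 -0.1681  0.082 ] [ 0.0568 -0.1463]
carL [ 0.5807 -0.1434  0.066 ] [ 0.0607 -0.1217]
carR [ 0.5817 -0.1778  0.066 ] [ 0.0607 -0.1561]
roll tip [ 0.5077 -0.1625  0.076 ] [-0.0128 -0.1387]
fence [0.5756 0.0426 0.054 ] [0.0609 0.0644]
fence [ 0.5861 -0.3345  0.054 ] [ 0.0607 -0.3128]
[ 0.46649072 -0.07358241  0.01663487]
```

```bash
python3 -m pendant '[[[0,0,0],[-0.007,-0.052,0],-1],[[0,0,0],[-0.007,-0.052,0],-1],[[0,0,0],[-0.007,-0.052,0],-1],[[0,0,0],[-0.007,-0.052,0],-1],[[0,0,0],[0,0,0.05],-1],[[0,0,0],[0,0,0.05],-1],[[0,0,0],[0,0,0.05],-1],[[0,0,0],[0,0,0],-1]]'
python3 - <<'E'
from h import *
grab('scene','scene5')
im=grab('wrist','wrist5')
c=cv2.imread('pics/scene5.png')[145:335,130:350]
cv2.imwrite('pics/sc5.png',cv2.resize(c,None,fx=3,fy=3,interpolation=cv2.INTER_CUBIC))
E
```

```text
time: 6.32
position: [0.4495, 0.043, 0.0746]
tool_rot: [-3.139, -0.047, 0.015]
ft_force: [-0.3, 0.9, 0.9]
grip_width: 0.831
```

View pics/sc5.png

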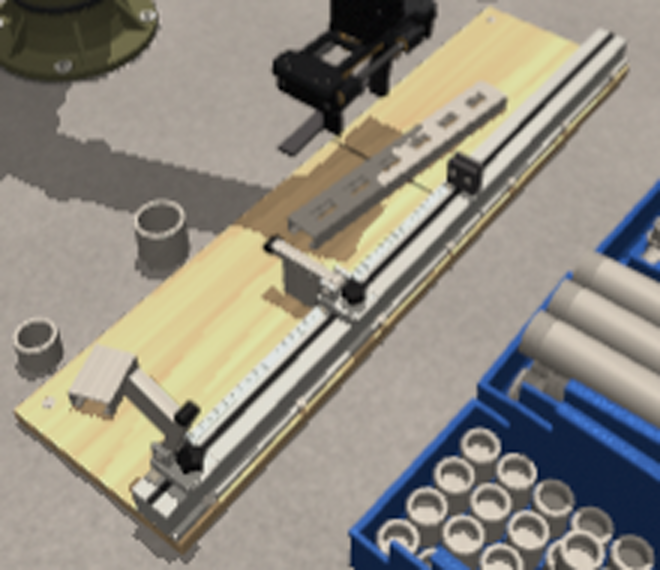

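View pics/wrist5.png

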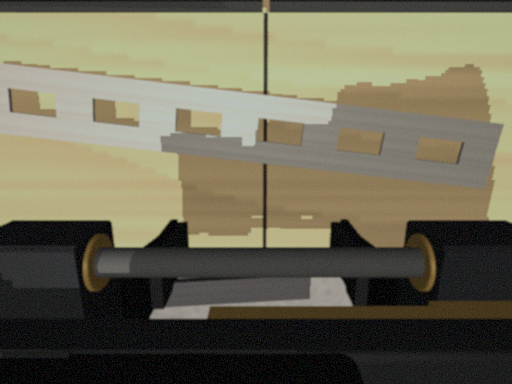

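```bash
python3 -m pendant '[[[0,0,0],[0,0,0.025],-1],[[0,0,0],[0,0,0.02],-1],[[0,0,0],[0,0,0],-1]]'
python3 -m pendant '[[[0,0,0],[0.008,0,0],-1],[[0,0,0],[0.008,0,0],-1],[[0,0,0],[0.008,0,0],-1],[[0,0,0],[0.008,0,0],-1],[[0,0,0],[0.008,0,0],-1],[[0,0,0],[0.006,0,0],-1],[[0,0,0],[0,0,0],-1]]'
python3 - <<'E'
from h import *
im=grab('wrist','wrist6')
E
```

```text
time: 6.8
position: [0.454, 0.0423, 0.0345]
tool_rot: [-3.141, -0.045, -0.001]
ft_force: [0.3, 0.3, 1.0]
grip_width: 0.997
time: 7.68
position: [0.5003, 0.0438, 0.0335]
tool_rot: [-3.141, -0.046, -0.003]
ft_force: [-0.6, -1.1, -0.7]
grip_width: 1.002
```

View pics/wrist6.png

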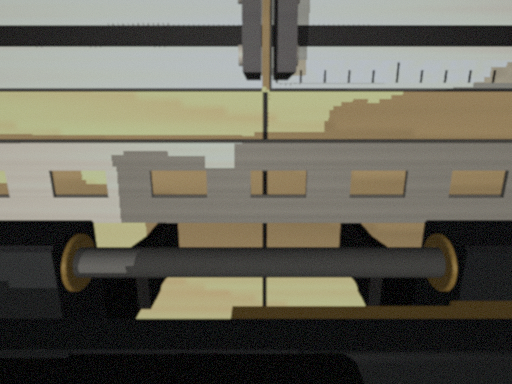

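```bash
python3 -m pendant '[[[0,0,0],[0,0,0.004],-1],[[0,0,0],[0.007,0,0],-1],[[0,0,0],[0.006,0,0],-1],[[0,0,0],[0.006,0,0],-1],[[0,0,0],[0,0,0],-1]]'
python3 -m pendant '[[[0,0,0],[0.002,0,0],-1],[[0,0,0],[0.002,0,0],-1],[[0,0,0],[0,0,0],-1]]'
python3 -m pendant '[[[0,0,0],[0.002,0,0],-1],[[0,0,0],[0,0,0],-1]]'
```

```text
time: 8.35
position: [0.5192, 0.0441, 0.0296]
tool_rot: [-3.141, -0.044, -0.002]
ft_force: [-0.1, -0.8, -0.2]
grip_width: 1.002
time: 8.72
position: [0.5219, 0.0442, 0.0296]
tool_rot: [3.141, 0.045, -0.001]
ft_force: [-4.3, -0.9, 3.3]
grip_width: 1.004
time: 8.98
position: [0.5242, 0.0443, 0.0296]
tool_rot: [3.141, 0.045, 0.0]
ft_force: [-4.7, 0.1, 2.3]
grip_width: 1.004
```

```bash
python3 -m pendant '[[[0,0,0],[0.002,0,0],-1],[[0,0,0],[0,0,0],-1]]'
python3 -m pendant '[[[0,0,0],[0.002,0,0],-1],[[0,0,0],[0,0,0],-1]]'
python3 - <<'E'
from h import *
im=grab('wrist','wrist7')
E
```

```text
time: 9.22
position: [0.5251, 0.0443, 0.0294]
tool_rot: [3.141, 0.045, -0.004]
ft_force: [-5.9, -0.9, 4.7]
grip_width: 1.0
time: 9.48
position: [0.5251, 0.0443, 0.0291]
tool_rot: [3.14, 0.045, -0.01]
ft_force: [-11.6, -0.2, 8.5]
grip_width: 1.004
```

View pics/wrist7.png

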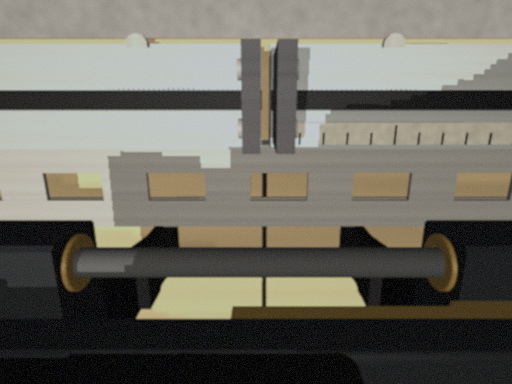

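```bash
python3 -m pendant '[[[0,0,0],[-0.007,0,0],-1],[[0,0,0],[-0.007,0,0],-1],[[0,0,0],[0,0,-0.04],1],[[0,0,0],[0,0,-0.04],1],[[0,0,0],[0.01,-0.053,0],1],[[0,0,0],[0.011,-0.053,0],1],[[0,0,0],[0.011,-0.053,0],1],[[0,0,0],[0.011,-0.053,0],1]]'
python3 -m pendant '[[[0,0,0],[0,0,0],1],[[0,0,0],[0,0,0],1]]'
python3 - <<'E'
from h import *
im=grab('wrist','wrist8');grab('scene','scene8')
c=cv2.imread('pics/scene8.png')[145:335,130:350]
cv2.imwrite('pics/sc8.png',cv2.resize(c,None,fx=3,fy=3,interpolation=cv2.INTER_CUBIC))
E
```

```text
time: 10.52
position: [0.5523, 0.2585, 0.1099]
tool_rot: [-3.141, -0.043, -0.004]
ft_force: [1.2, -0.6, -0.8]
grip_width: 0.402
time: 10.78
position: [0.5514, 0.2568, 0.1094]
tool_rot: [3.141, 0.045, 0.001]
ft_force: [-0.1, -0.9, -0.7]
grip_width: 0.169
```

View pics/wrist8.png

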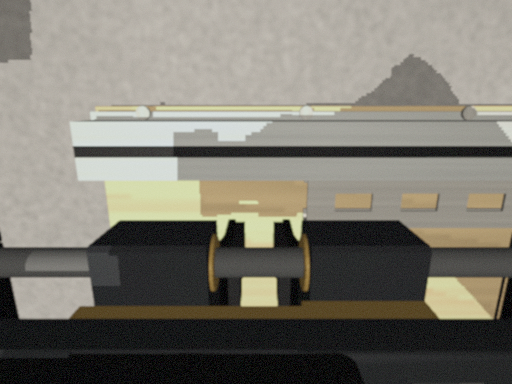

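View pics/sc8.png

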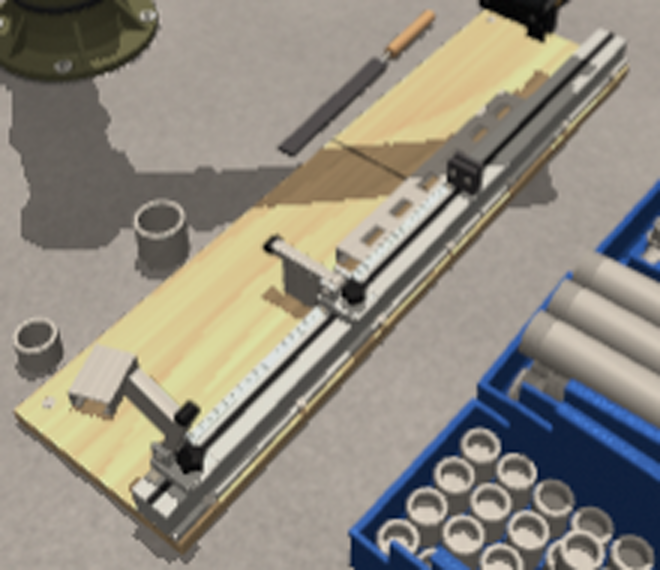

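```bash
python3 - <<'E'
from h import *
im=load('wrist8'); th=.0285
O=np.array([.5165,-.0235])
def J(p): d=p[:2]-O; return np.array([d[0]*np.cos(th)+d[1]*np.sin(th),-d[0]*np.sin(th)+d[1]*np.cos(th)]).round(4)
for n,u,v,z in [('end top',305,185,.039),('end bot',306,224,.039),('fence',100,180,.054),('fence',280,181,.054)]:
    p=onz(im,u,v,z); print(n,p.round(4),J(p))
print(J(monitor.get_state()['position']))
E
```

```text
end top [0.5644 0.2225 0.039 ] [0.0549 0.2446]
end bot [0.5338 0.2197 0.039 ] [0.0242 0.2426]
fence [0.5673 0.3663 0.054 ] [0.0619 0.3882]
fence [0.5704 0.2423 0.054 ] [0.0614 0.2641]
[0.0432 0.2775]
```

```bash
python3 -m pendant '[[[0,0,0],[-0.003,0,0.03],1],[[0,0,0],[0,0,0.03],1],[[0,0,0],[0,0,0.02],1],[[0,0,0],[0,0,0],1],[[0,0,0],[0,0.008,0],1],[[0,0,0],[0,0.006,0],1],[[0,0,0],[0,0,0],1]]'
python3 -m pendant '[[[0,0,0],[0,0.006,0],1],[[0,0,0],[0,0.006,0],1],[[0,0,0],[0,0.006,0],1],[[0,0,0],[0,0.006,0],1],[[0,0,0],[0,0,0],1]]'
python3 - <<'E'
from h import *
im=grab('wrist','wrist9');grab('scene','scene9')
c=cv2.imread('pics/scene9.png')[145:335,130:350]
cv2.imwrite('pics/sc9.png',cv2.resize(c,None,fx=3,fy=3,interpolation=cv2.INTER_CUBIC))
E
```

```text
time: 11.75
position: [0.5494, 0.242, 0.0303]
tool_rot: [3.141, 0.042, 0.002]
ft_force: [0.5, -0.4, -1.0]
grip_width: 0.005
time: 12.38
position: [0.5493, 0.2184, 0.0296]
tool_rot: [3.141, 0.044, -0.0]
ft_force: [-0.7, -0.6, 0.2]
grip_width: 0.002
```

View pics/wrist9.png

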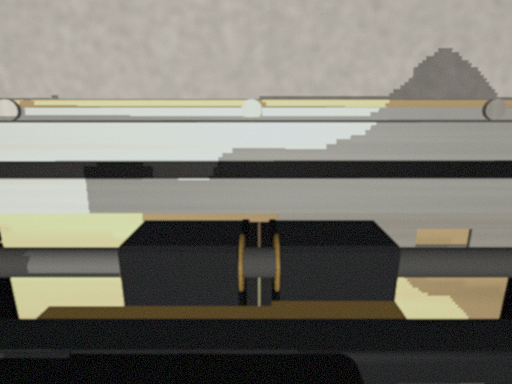

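View pics/sc9.png

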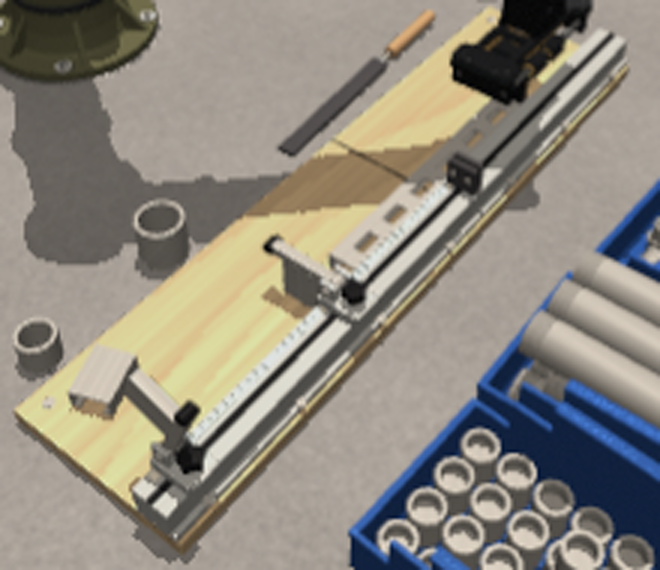

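```bash
python3 -m pendant '[[[0,0,0],[0,0.006,0],1],[[0,0,0],[0,0.006,0],1],[[0,0,0],[0,0.006,0],1],[[0,0,0],[0,0.006,0],1],[[0,0,0],[0,0.006,0],1],[[0,0,0],[0,0,0],1]]'
python3 - <<'E'
from h import *
im=grab('top','top10');grab('scene','scene10')
c=cv2.imread('pics/scene10.png')[145:335,130:350]
cv2.imwrite('pics/sc10.png',cv2.resize(c,None,fx=3,fy=3,interpolation=cv2.INTER_CUBIC))
c=cv2.imread('pics/top10.png')[135:220,175:315]
cv2.imwrite('pics/tc10.png',cv2.resize(c,None,fx=5,fy=5,interpolation=cv2.INTER_CUBIC))
E
```

```text
time: 13.22
position: [0.5502, 0.1875, 0.0295]
tool_rot: [3.14, 0.043, -0.0]
ft_force: [0.8, 0.9, -0.0]
grip_width: 0.006
```

View pics/tc10.png

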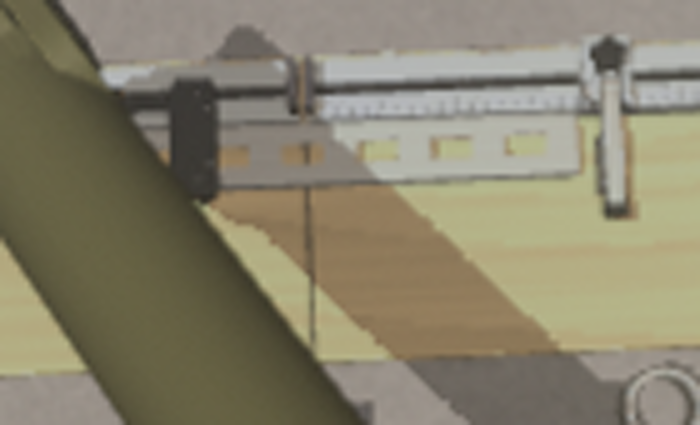

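View pics/sc10.png

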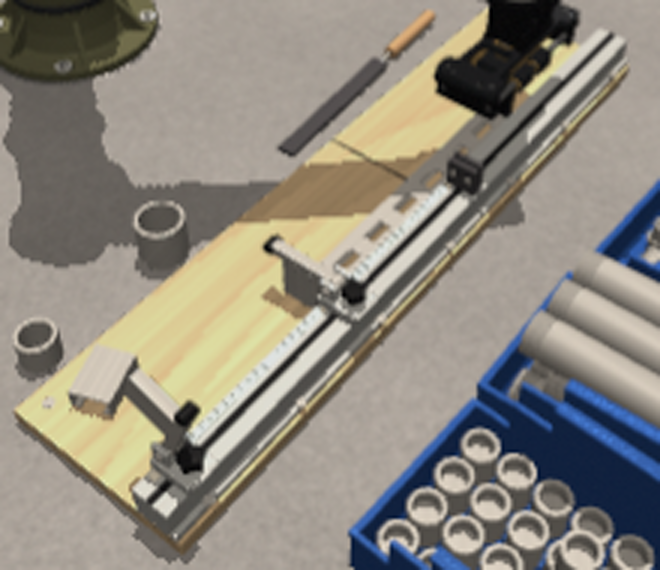

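```bash
python3 -m pendant '[[[0,0,0],[0,0.003,0],1],[[0,0,0],[0,0.002,0],1],[[0,0,0],[0,0,0],1]]'
python3 -m pendant '[[[0,0,0],[0,0.001,0],1],[[0,0,0],[0,0,0],1]]'
python3 -m pendant '[[[0,0,0],[0,0.001,0],1],[[0,0,0],[0,0,0],1]]'
```

```text
time: 13.7
position: [0.55, 0.184, 0.0294]
tool_rot: [3.141, 0.045, -0.001]
ft_force: [-0.3, 1.7, -0.5]
grip_width: 0.004
time: 13.95
position: [0.5501, 0.183, 0.0294]
tool_rot: [3.141, 0.045, -0.0]
ft_force: [-0.4, 2.5, -1.0]
grip_width: 0.008
time: 14.2
position: [0.5502, 0.1818, 0.0294]
tool_rot: [3.141, 0.044, -0.0]
ft_force: [-0.6, 2.2, -1.7]
grip_width: 0.002
```

```bash
for i in 1; do python3 -m pendant '[[[0,0,0],[0,0.001,0],1],[[0,0,0],[0,0,0],1]]'; done
python3 -m pendant '[[[0,0,0],[0,0.001,0],1],[[0,0,0],[0,0,0],1]]'
python3 -m pendant '[[[0,0,0],[0,0.001,0],1],[[0,0,0],[0,0,0],1]]'
```

```text
time: 14.45
position: [0.5503, 0.1807, 0.0295]
tool_rot: [3.141, 0.044, -0.0]
ft_force: [-0.5, 2.2, -1.9]
grip_width: -0.001
time: 14.7
position: [0.5503, 0.1798, 0.0295]
tool_rot: [3.141, 0.045, -0.0]
ft_force: [-0.0, 1.3, -1.3]
grip_width: 0.006
time: 14.95
position: [0.5503, 0.1789, 0.0295]
tool_rot: [3.141, 0.045, -0.0]
ft_force: [0.3, 1.8, -1.7]
grip_width: 0.007
```

```bash
python3 -m pendant '[[[0,0,0],[0,0.001,0],1],[[0,0,0],[0,0,0],1]]'
python3 -m pendant '[[[0,0,0],[0,0.001,0],1],[[0,0,0],[0,0,0],1]]'
python3 -m pendant '[[[0,0,0],[0,0.001,0],1],[[0,0,0],[0,0,0],1]]'
python3 - <<'E'
from h import *
im=grab('top','top11')
c=cv2.imread('pics/top11.png')[135:220,175:315]
cv2.imwrite('pics/tc11.png',cv2.resize(c,None,fx=5,fy=5,interpolation=cv2.INTER_CUBIC))
E
```

```text
time: 15.2
position: [0.5504, 0.1779, 0.0296]
tool_rot: [3.141, 0.045, 0.0]
ft_force: [0.4, 2.2, -0.9]
grip_width: 0.005
time: 15.45
position: [0.5504, 0.1769, 0.0295]
tool_rot: [3.141, 0.045, -0.0]
ft_force: [-0.6, 2.1, -1.0]
grip_width: 0.006
time: 15.7
position: [0.5504, 0.1759, 0.0295]
tool_rot: [3.141, 0.045, 0.0]
ft_force: [0.0, 1.8, -0.6]
grip_width: 0.011
```

View pics/tc11.png

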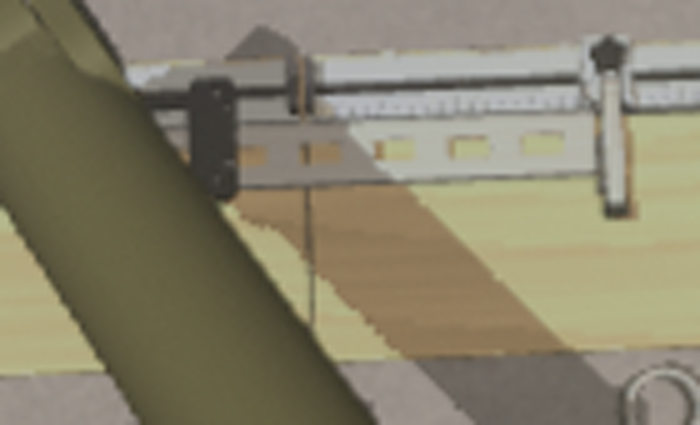

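```bash
python3 -m pendant '[[[0,0,0],[0,0.001,0],1],[[0,0,0],[0,0,0],1]]'
python3 -m pendant '[[[0,0,0],[0,0.001,0],1],[[0,0,0],[0,0,0],1]]'
python3 -m pendant '[[[0,0,0],[0,0.001,0],1],[[0,0,0],[0,0,0],1]]'
```

```text
time: 16.0
position: [0.5505, 0.1749, 0.0295]
tool_rot: [3.141, 0.045, -0.0]
ft_force: [-0.4, 1.4, -0.9]
grip_width: 0.007
time: 16.25
position: [0.5505, 0.1744, 0.0295]
tool_rot: [-3.141, -0.045, -0.0]
ft_force: [0.5, 3.6, -0.6]
grip_width: 0.006
time: 16.5
position: [0.5504, 0.1744, 0.0296]
tool_rot: [-3.139, -0.046, -0.001]
ft_force: [-0.1, 5.1, -2.0]
grip_width: 0.005
```

```bash
python3 -m pendant '[[[0,0,0],[0,0.001,0],1],[[0,0,0],[0,0,0],1]]'
python3 -m pendant '[[[0,0,0],[0,0.001,0],1],[[0,0,0],[0,0,0],1]]'
```

```text
time: 16.75
position: [0.5503, 0.1743, 0.0296]
tool_rot: [-3.138, -0.047, -0.001]
ft_force: [-0.4, 7.0, -2.4]
grip_width: 0.006
time: 17.0
position: [0.5503, 0.1743, 0.0297]
tool_rot: [-3.137, -0.047, -0.001]
ft_force: [0.0, 8.8, -2.2]
grip_width: 0.008
```

```bash
python3 -m pendant '[[[0,0,0],[0,-0.01,0],1],[[0,0,0],[0,-0.01,0],1],[[0,0,0],[0,0,-0.045],1],[[0,0,0],[0,0,-0.055],1],[[0,0,0],[-0.016,0.045,-0.01],-1],[[0,0,0],[-0.016,0.045,-0.01],-1],[[0,0,0],[-0.016,0.05,-0.01],-1],[[0,0,0],[-0.016,0.05,-0.01],-1]]'
python3 -m pendant '[[[0,0,0],[0,0,0],-1],[[0,0,0],[0,0,0],-1],[[0,0,0],[0,0,0],-1]]'
python3 - <<'E'
from h import *
im=grab('wrist','wrist12');grab('scene','scene12')
c=cv2.imread('pics/scene12.png')[145:335,130:350]
cv2.imwrite('pics/sc12.png',cv2.resize(c,None,fx=3,fy=3,interpolation=cv2.INTER_CUBIC))
E
```

```text
time: 18.0
position: [0.4908, -0.0028, 0.1701]
tool_rot: [3.14, 0.044, 0.0]
ft_force: [0.6, -1.1, 0.2]
grip_width: 0.375
time: 18.38
position: [0.4915, 0.0009, 0.1694]
tool_rot: [-3.141, -0.049, 0.001]
ft_force: [-0.2, 0.4, 0.7]
grip_width: 0.72
```

View pics/wrist12.png

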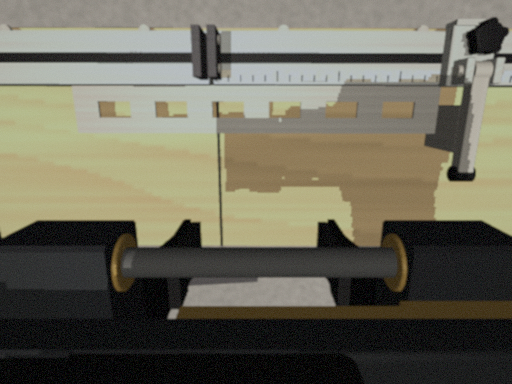

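View pics/sc12.png

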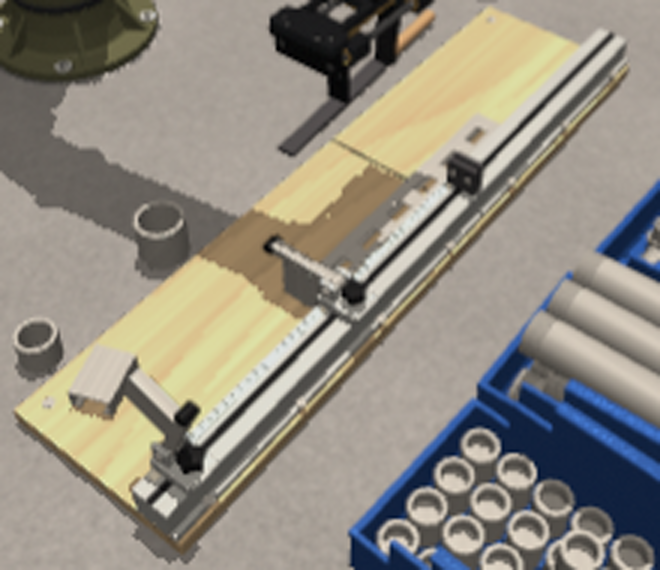

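```bash
python3 - <<'E'
from h import *
im=load('wrist12'); th=.0285
O=np.array([.5165,-.0235])
def J(p): d=p[:2]-O; return np.array([d[0]*np.cos(th)+d[1]*np.sin(th),-d[0]*np.sin(th)+d[1]*np.cos(th)]).round(4)
for n,u,v,z in [('stop end top',437,87,.039),('stop end bot',436,132,.039),('push top',75,86,.039),('push bot',80,132,.039),('fence',40,84,.054),('fence',400,84,.054),('flagL',470,90,.082),('flagL',461,160,.082),('carL',442,82,.066)]:
    p=onz(im,u,v,z); print(n,p.round(4),J(p))
g=cv2.imread('pics/wrist12.png')[70:190,380:510]
cv2.imwrite('pics/w12c.png',cv2.resize(g,None,fx=5,fy=5,interpolation=cv2.INTER_CUBIC))
E
```

```text
stop end top [ 0.5808 -0.1503  0.039 ] [ 0.0607 -0.1286]
stop end bot [ 0.5426 -0.1561  0.039 ] [ 0.0223 -0.1333]
push top [0.5714 0.1618 0.039 ] [0.0602 0.1837]
push bot [0.5322 0.1618 0.039 ] [0.021  0.1848]
fence [0.5715 0.1821 0.054 ] [0.0608 0.2039]
fence [ 0.5811 -0.1119  0.054 ] [ 0.062  -0.0902]
flagL [ 0.5765 -0.1524  0.082 ] [ 0.0563 -0.1306]
flagL [ 0.5245 -0.1559  0.082 ] [ 0.0042 -0.1325]
carL [ 0.5827 -0.1394  0.066 ] [ 0.0629 -0.1178]
```

View pics/w12c.png

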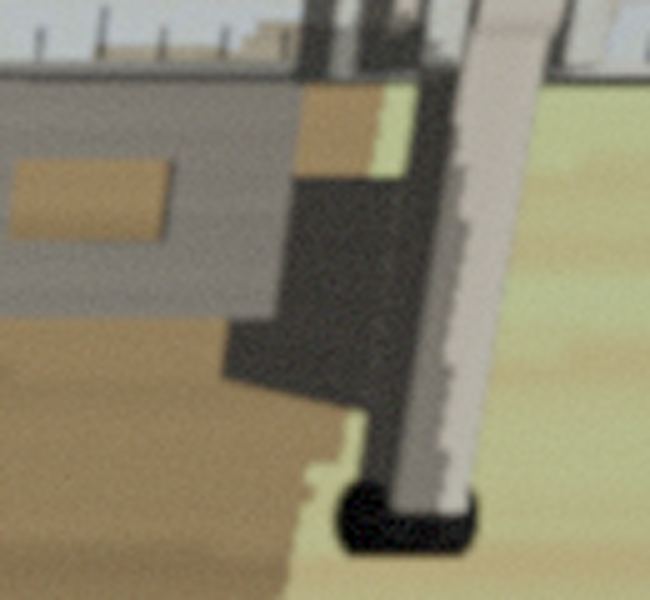

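```bash
python3 -m pendant '[[[0,0,0],[0,0,0.05],-1],[[0,0,0],[0,0,0.05],-1],[[0,0,0],[0,0,0.039],-1],[[0,0,0],[0,0,0],-1],[[0,0,0],[0.01,0,0],-1],[[0,0,0],[0.01,0,0],-1],[[0,0,0],[0.008,0,0],-1],[[0,0,0],[0,0,0],-1]]'
python3 -m pendant '[[[0,0,0],[0.002,0,0],-1],[[0,0,0],[0.002,0,0],-1],[[0,0,0],[0,0,0],-1]]'
```

```text
time: 19.48
position: [0.5207, 0.0001, 0.0312]
tool_rot: [-3.141, -0.044, -0.002]
ft_force: [-0.1, -0.3, 0.3]
grip_width: 1.003
time: 19.85
position: [0.5234, 0.0002, 0.0305]
tool_rot: [3.141, 0.045, -0.0]
ft_force: [-0.8, -0.6, 0.2]
grip_width: 1.002
```

```bash
python3 -m pendant '[[[0,0,0],[0.002,0,0],-1],[[0,0,0],[0,0,0],-1]]'
python3 -m pendant '[[[0,0,0],[0.002,0,0],-1],[[0,0,0],[0,0,0],-1]]'
python3 -m pendant '[[[0,0,0],[0.002,0,0],-1],[[0,0,0],[0,0,0],-1]]'
```

```text
time: 20.1
position: [0.5255, 0.0002, 0.0306]
tool_rot: [3.141, 0.045, 0.0]
ft_force: [-0.3, -0.5, -0.2]
grip_width: 1.003
time: 20.35
position: [0.5263, 0.0002, 0.0302]
tool_rot: [3.141, 0.045, -0.004]
ft_force: [-4.3, 0.1, 3.2]
grip_width: 1.0
time: 20.6
position: [0.5264, 0.0003, 0.0299]
tool_rot: [3.14, 0.045, -0.011]
ft_force: [-9.5, -0.1, 6.8]
grip_width: 1.003
```

```bash
python3 -m pendant '[[[0,0,0],[-0.01,0,0],-1],[[0,0,0],[-0.02,0,0],-1],[[0,0,0],[0,0,-0.05],-1],[[0,0,0],[0,0,-0.05],-1],[[0,0,0],[0,0,-0.05],-1],[[0,0,0],[0,0,0],-1],[[0,0,0],[0,0,0],-1]]'
python3 - <<'E'
from h import *
im=grab('wrist','wrist13');grab('scene','scene13');grab('top','top13')
c=cv2.imread('pics/scene13.png')[145:335,130:350]
cv2.imwrite('pics/sc13.png',cv2.resize(c,None,fx=3,fy=3,interpolation=cv2.INTER_CUBIC))
a=cv2.imread('pics/top0.png');b=cv2.imread('pics/top13.png')
cv2.imwrite('pics/cmp.png',np.vstack([a[120:260],b[120:260]]))
E
```

```text
time: 21.48
position: [0.4994, -0.0007, 0.1802]
tool_rot: [3.141, 0.044, 0.001]
ft_force: [0.0, 0.1, -0.6]
grip_width: 1.001
```

View pics/wrist13.png

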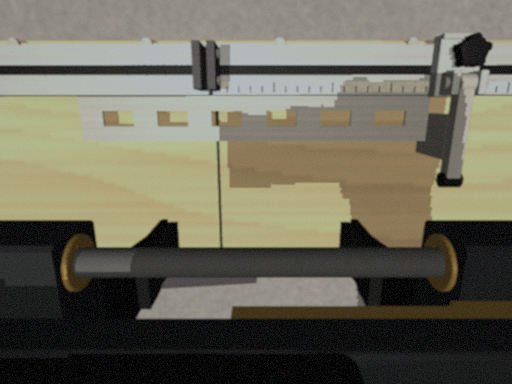

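View pics/sc13.png

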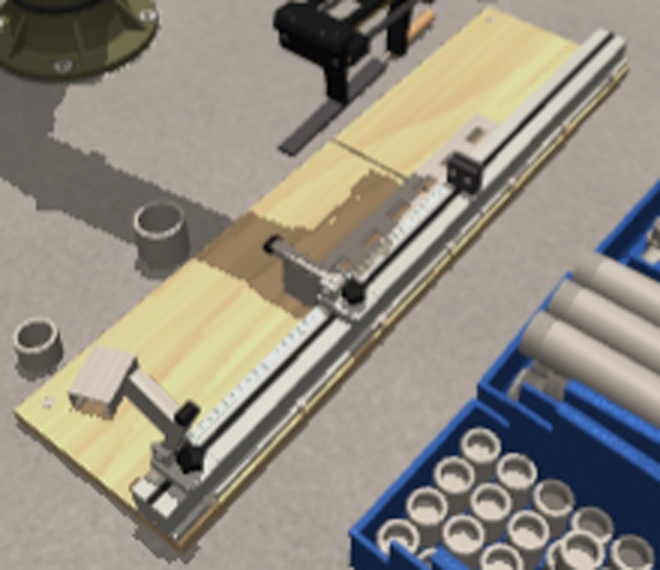

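View pics/cmp.png

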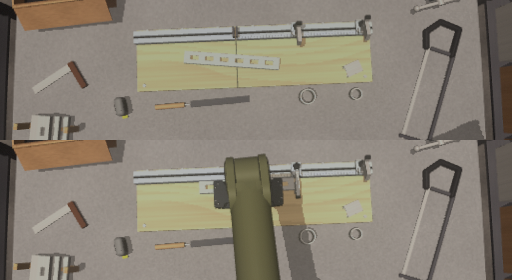

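The wrist view shows the strut flush under the fence edge (row 95, columns 80–428) with its end at the flag blade. The far flag is still up, and the bystanders look unmoved in the top view. I'm handing the job in.

```bash
python3 -c "
from bench import order; print(order.close_job())"
```

```text
the job is handed in; nothing more can be done
None
```

The channel is set to the shorter length, and I handed the job in about 21.5 s into the 67 s limit; no verdict is reported.

- **Flag:** I swung the near flag over from behind and pressed it down until it stopped against its rest, arm top at 82 mm under 25 N. The channel was then still about 53 mm clear of it.
- **Fence:** I pushed the channel flat against the fence with both open fingers.
- **Stop:** I slid it along from its +y end in easy steps, the last stretch in 1 mm steps. It stalled against the flag, and I stopped at about 9 N of push, far below the 60 N limit.
- **Reseat:** I pushed it against the fence once more at about 9.5 N. It seated at the same depth as the first time, so it had not drifted off.

**Last checks:**
- The images put the channel's end and the flag face within about 1 mm of each other. One far-corner reading was about 4 mm off because the flag cast a shadow there.
- Both ends read as touching the fence to within about 1 mm.
- The far flag was still up. In the top view the other items looked unmoved, apart from the part of the file hidden under the arm. That is by eye; I did not measure them.

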